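# Clamp the stuck spice jar and keep the trigger squeezed

## Robot

A 7-joint arm with a two-finger parallel gripper is mounted at the origin on the work surface. World frame = base frame: x ahead of the robot, y to its left, z up, the work surface at z = 0. Lengths are in m, angles in rad, forces in N, time in s.
With the tool pointing down it reaches from about 0.425 to 0.875 m from the base axis. Payload 4.7 kg.
Tool frame: the origin (TCP) lies on the centre line of the jaws, within the pads' length; the fingertips stand ahead of it and the grasp point (between the pads) lies 8 mm behind it (ctrl.finger_overhang is the x of the fingertips in the tool frame, in m); x points along the fingers, z is the direction in which the jaws open and shut, and the axes are right-handed (so a half turn about x gives the same grasp; the last joint's range is limited). The gripper opens to 87 mm and grips with 3 to 60 N. Pads are 19 mm wide; open, the fingers measure 117 mm over their backs; the gripper's body (75 mm by 190 mm) begins 51 mm behind the grasp point.
Start: joints at [1.145, 0.321, -0.07, 1.45, 0.023, 1.371, -0.057], TCP at [0.277, -0.588, 0.234] pointing down, gripper open.
Joint ranges: [-2.86, 2.86], [-0.3, 2.09], [-1.38, 1.24], [0.06, 2.45], [-1.56, 4.7], [0.09, 2.05], [-2.69, 2.69]. Speed limits (rad/s): [2.57, 2.57, 3.14, 3.14, 3.14, 3.14, 3.14].

## Interface

Orientations are given as a rotation vector (axis times angle).
In Python, from bench import readout, viewer, job, nets, ctrl gives the robot as it stands.
- The arm moves only by the shell command python3 -m creep 'ROWS' [FORCE]. ROWS is JSON, a list of rows, each an object with "linear": the shift along the tool's x, y, z in m, a list of three; "twist": the turn, a rotation vector about the tool's x, y, z in degrees, a list of three; "fingers": the gripper's target within -1 to 1 (shut at 1, half-way at 0, fully open at -1). A call has 1 to 8 rows; each row is the pose to reach, as a shift and turn from the pose commanded when the call began, along the tool's axes at that moment; what a row does not reach only later rows make up. A row lasts 1/12 s, in which the tool goes at most 41.7 mm and 7.16 degrees, less where a joint would pass 70% of its speed; a pose out of reach is approached as far as the arm can. A call with a gripper value outside its range is refused whole. The fingers move at their own pace and stop on an object; FORCE is the grip in N (left out, the last holds). Time passes only in rows, so rows that repeat a pose let the fingers close. It gives the time, the measured TCP pose, the force and the opening at its end, in the units of the state.
- readout.get_state(): the state, without advancing time (a new reading comes with each control period).
- viewer.get_image(name): name is "scene" or "top" or "wrist"; returns (picture, depth): 480x640x3 uint8, red, green, blue; 480x640 float32, m along the optical axis (not along the pixel's ray), 0 where there is no reading.
- viewer.camera_params(name): a dict with "K" (3x3 intrinsics, pixels), "cam_to_world" (4x4, takes a point from camera to world coordinates). Camera axes: x right, y down, z forward; pixel columns grow to the right and rows downward; lengths in m; the calibration is good to about 2 mm. The wrist camera is an equidistant fisheye: a pixel r from the principal point sees the ray r / f radians off the axis. A picture is of the moment at which its call begins: read the wrist's pose just before it. camera_params takes no time and is no camera call; for the wrist camera it gives the pose at the moment of the call.
- job.close_job(): hands the job in, once; it reports no verdict.
Trained networks look in the newest picture that a camera, given by its name, has taken for a name from the list of things; names that differ only in an ending like _2 or _b are one class to them, and where a whole thing is asked for, a point or a joint stands for the part that bears it (a point fixed in the world has none). Each returns a list of dicts, best first, with "conf" (0 to 1); they miss things now and then, are a little off and sometimes report something else, mostly with a low value. They report only what shows in the picture. A call takes as long as a camera call. They do not tell look-alikes from the thing itself.
- nets.boxes_of(camera, label): "centre" ([x, y, z] in m, in world coordinates, good to about 4 mm: the middle of the surface that is visible of it).
- nets.place_of(camera, label): "centre" ([x, y, z] in m, in world coordinates, good to about 4 mm: a listed point, or the origin of a listed thing).
The state is a dict: "time": time; "joint_positions": joint angles; "qd": joint speeds; "joint_torque": joint torques, N m; "position": TCP position; "tool_rot": TCP orientation; "ft_force": force on the tool from outside, world axes, zero at the start; "torque": the same for the moment, N m; "grip_width": opening from 0.0 (shut) to 1.0 (fully open).
Only numpy, scipy, OpenCV 4.12 (cv2) and the standard library are available. Lean on these libraries where they do the work, as an engineer would, in place of code of your own. Each camera call takes 0.05 s, during which the arm holds its last target.

## Task

The lid of the red-lidded jar is stuck: stand that jar upright between the jaws of the bench clamp and let go of it, then pump the clamp's trigger (do not push the jaw itself) until the jaw clasps the jar and the green band shows on the stem behind the jaw, but never squeeze into the red band or the jar will crack. Finish while still holding the trigger squeezed, with the jar clasped and the green showing, because I will twist the lid off next. Leave the other jars and goods where they are.

Things in the scene. Friction and masses are not known exactly. Their poses are not given: they have to be found in the camera images.
- jar_red_center (a point): centre (half-way up) of the loose clear jar with the RED screw lid, to be clamped: round, 54 mm across, 100 mm tall, lid 51 mm across on the top 18 mm, about 0.2 kg; stands upright on the counter; can be gripped hard round the body from above
- jar_yellow_center (a point): centre of the same kind of jar with a YELLOW lid; leave alone
- jar_green_center (a point): centre of the same kind of jar with a GREEN lid; leave alone
- clamp: one-hand ratchet clamp screwed to a plywood board (120 x 400 x 12 mm) on the counter; does not move. Origin: centre of the board's underside. The bar runs along the board's +y: handle and trigger at the -y half, jaws at the +y half, all on the centre line x = 0. Parts under the handle and trigger reach up to 98 mm above the counter, jaws up to 84 mm
- jar_place (a point): spot on top of the board (12 mm above the counter), marked by a dark disc 60 mm across, where the jar's foot is to be centred, between the jaws; axes as the clamp's. With the jar there, there is 8 to 22 mm free to the moving jaw's pad (-y side) and about 8 mm to the fixed jaw (+y side). The sides (+x, -x) are open for fingers. The moving jaw will push the jar +y, sliding it 8 mm into the fixed jaw
- fixed_jaw: fixed jaw at the +y end, a shallow upright V lined with black rubber, 46 mm wide along x, up to 84 mm above the counter. Origin same as the clamp's. A seated jar's axis lies at y = 142 mm
- jaw_head: head of the moving jaw, a dark steel block 36 x 20 x 52 mm carried on the end of the steel bar, with a sprung rubber pad 40 mm wide in front of it (+y). It may not be pushed by hand, only driven by the trigger. Its axes are the clamp's; its frame shifts along y with the jaw
- jaw (a joint): travel of the moving jaw along the clamp's +y, m; starts between 0 and 0.014. The pad's face is at y = 85 mm + this value (pad not pressed). A seated jar is first pressed at about 0.030. One full squeeze of the trigger advances it 8 to 9 mm, in proportion to the squeeze (about 32 mm per rad); it is a ratchet: the jaw stays when the trigger is let go, and cannot be taken back
- plunger (a joint): how far the sprung pad is pressed back into the jaw head, m: 0 free; 1.5 N per mm. As it is pressed, a stem 15 mm thick comes out behind the head by the same amount: the first 4 mm are white, then 9 mm green, then red. So green shows from 0.004 and red from 0.013
- trigger (a joint): swing of the trigger, rad: 0 let go (a spring returns it, leaning 0.28 rad towards the jaws, +y), 0.28 fully squeezed (upright, 4 mm in front of the handle). Needs about 6 to 9 N at the fingers while the jaw is free, up to about 22 N when clamping hard; on its own it pushes back with 2 to 4 N
- trigger_bar: black bar of the trigger, 24 mm wide (along x), 8 mm thick, in front (+y) of the handle; it reaches from 11 to 79 mm above its hinge, which lies at y = -90 mm and 86 mm above the counter. Origin on the hinge; z along the bar; turns about x. Its top is about 165 mm above the counter
- trigger_mid (a point): point in the trigger bar 59 mm above its hinge, where to press it; it moves with the trigger, about 16 mm towards -y and onto y = -90 mm over the full squeeze
- handle_mid (a point): point in the orange fixed handle, an upright bar 24 mm wide (x) and 10 mm thick (y), 145 mm above the counter; the handle's top is 165 mm above the counter. It does not give way. Over handle and trigger the width along y is about 39 mm let go and 22 mm squeezed, so the middle of the pair then lies 6 mm to +y of this point; axes as the clamp's
- tin_center (a point): loose yellow tin, 74 mm across, 110 mm tall; leave alone
- carton_center (a point): loose pinkish carton 60 x 90 x 130 mm; leave alone
- weight_center (a point): loose brass weight, 52 mm across, 57 mm tall; leave alone
- scoop_grip (a point): loose spoon lying on the counter; leave alone
Mind the look-alikes: they are no part of the job. What is shaped like the part that bears jar_red_center but black or blue is not meant.

How it is judged:
By the outcome, as a careful person would: the job done as asked, in the order asked, and still so for the second after the job is handed in, while the arm keeps its last pose, push and grip.
It also fails if it takes over 58 s, if anything falls off the work surface, if the arm or the gripper's body presses on something with over 40 N, if the wrist force passes 120 N, or if a joint passes its speed limit or range.

## Working session

There is one attempt and no reset: what is moved stays moved. The work goes in short steps, Python scripts to look and compute and a shell command to move; the robot and the scene stay as the last step left them, time stands still between calls to the robot, and variables do not carry over. Pictures are saved under pics/ and viewed, and the job is handed in when it is done.

```bash
ls; mkdir -p pics; cat > h.py <<'E'
import numpy as np, cv2
from scipy.spatial.transform import Rotation as R
from bench import readout, viewer, job, nets, ctrl
def snap(cam,name):
    im,d=viewer.get_image(cam); cv2.imwrite(f'pics/{name}.png',im[:,:,::-1]); return im,d
def world(cam,u,v,d):
    p=viewer.camera_params(cam);K=np.array(p['K']);T=np.array(p['cam_to_world'])
    c=np.array([(u-K[0,2])/K[0,0]*d,(v-K[1,2])/K[1,1]*d,d,1]);return (T@c)[:3]
def pix(cam,P):
    p=viewer.camera_params(cam);K=np.array(p['K']);T=np.linalg.inv(np.array(p['cam_to_world']))
    c=(T@np.append(P,1))[:3];return K[0,0]*c[0]/c[2]+K[0,2],K[1,1]*c[1]/c[2]+K[1,2]
E
python3 - <<'E'
from h import *
s=readout.get_state(); print({k:np.round(v,3).tolist() for k,v in s.items()}); print(ctrl.finger_overhang)
for c in ['scene','top']:
    im,d=snap(c,c+'0'); print(c,np.round(viewer.camera_params(c)['cam_to_world'],3).tolist())
for l in ['jar_red_center','clamp','jar_place','trigger_mid','handle_mid','jaw_head','fixed_jaw']:
    for c in ['scene','top']:
        print(l,c,[(np.round(r['centre'],4).tolist(),round(r['conf'],2)) for r in nets.place_of(c,l)][:4])
E
```

```text
pics
{'time': 0.0, 'joint_positions': [1.145, 0.322, -0.07, 1.452, 0.023, 1.371, -0.057], 'qd': [-0.001, -0.001, 0.0, 0.001, 0.001, -0.001, -0.0], 'joint_torque': [-0.0, -49.129, -0.404, -31.253, -0.064, 0.044, 0.0], 'position': [0.276, -0.588, 0.232], 'tool_rot': [0.88, 1.387, -0.879], 'ft_force': [0.231, 0.21, -0.454], 'torque': [0.05, -0.007, 0.039], 'grip_width': 0.998}
0.011
scene [[0.318, 0.626, -0.712, 1.38], [0.948, -0.201, 0.246, -0.214], [0.011, -0.753, -0.658, 0.85], [0.0, 0.0, 0.0, 1.0]]
top [[0.028, -0.989, 0.144, 0.414], [-1.0, -0.027, 0.008, 0.049], [-0.004, -0.144, -0.99, 1.035], [0.0, 0.0, 0.0, 1.0]]
jar_red_center scene [([0.6424, 0.1854, 0.0509], 0.97), ([0.6557, 0.3948, 0.0494], 0.8), ([0.6259, 0.2901, 0.0491], 0.7), ([0.7505, 0.3293, 0.0486], 0.64)]
jar_red_center top [([0.6268, 0.2876, 0.0449], 0.94), ([0.6553, 0.3895, 0.0482], 0.88), ([0.7507, 0.3298, 0.0489], 0.81), ([0.6426, 0.185, 0.0491], 0.7)]
clamp scene [([0.5254, -0.1274, -0.0043], 0.56)]
clamp top [([0.5224, -0.1325, -0.0017], 0.92)]
jar_place scene [([0.5451, 0.0059, 0.0147], 0.59)]
jar_place top [([0.5402, 0.0056, 0.0086], 0.83)]
trigger_mid scene [([0.6244, 0.2935, 0.0479], 0.68), ([0.5112, -0.2026, 0.1385], 0.5), ([0.508, -0.2207, 0.09], 0.39), ([0.3739, -0.0348, 0.0059], 0.24)]
trigger_mid top [([0.5106, -0.2001, 0.1422], 0.58)]
handle_mid scene [([0.5038, -0.2316, 0.1445], 0.88)]
handle_mid top [([0.5057, -0.229, 0.1472], 0.78)]
jaw_head scene []
jaw_head top [([0.7632, 0.0177, 0.055], 0.71), ([0.5267, -0.117, 0.0043], 0.58)]
fixed_jaw scene []
fixed_jaw top [([0.4716, 0.3591, 0.0478], 0.23)]
```

View pics/scene0.png

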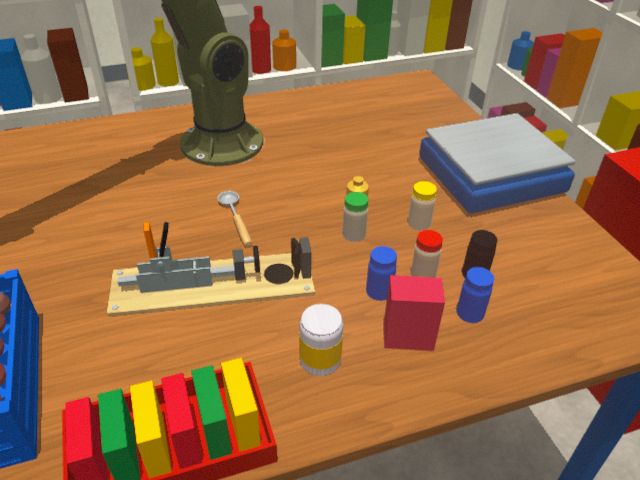

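View pics/top0.png

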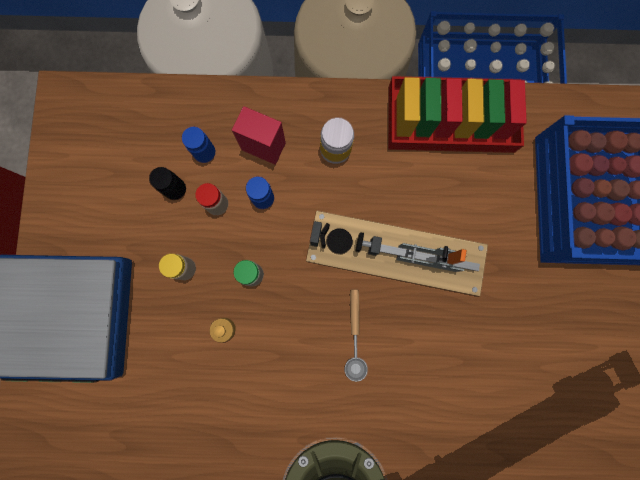

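The scene view shows the red-lidded jar at (428,255), top view (208,196). The blue jars (top 260,192 and 198,140) and the black one (168,183) are look-alikes. The yellow jar is at top (172,266) and the green one at (247,272). I'll confirm the red jar in a crop and measure it.

```bash
python3 - <<'E'
from h import *
a=cv2.imread('pics/top0.png')
t=cv2.resize(a[110:300,130:330],None,fx=3,fy=3,interpolation=cv2.INTER_CUBIC)
cv2.imwrite('pics/crop_red.png',t)
t=cv2.resize(a[200:305,295:500],None,fx=3.9,fy=3.9,interpolation=cv2.INTER_CUBIC);cv2.imwrite('pics/crop_clamp.png',t)
im,d=viewer.get_image('top')
for l,uv in [('red',(208,193)),('blue',(260,187)),('blackjar',(163,179)),('green',(247,271)),('yellow',(172,266))]:
    z=d[uv[1]-3:uv[1]+4,uv[0]-3:uv[0]+4];print(l,np.round(world('top',*uv,np.median(z)),3))
# red lid top points
for cam,box in [('top',(170,240,180,220)),('scene',(400,455,220,260))]:
    if cam=='scene': im,d=viewer.get_image('scene')
    hsv=cv2.cvtColor(im,cv2.COLOR_RGB2HSV);x0,x1,y0,y1=box
    pts=[]
    for v in range(y0,y1):
        for u in range(x0,x1):
            h,s,_=hsv[v,u]
            if (h<8 or h>172) and s>190 and d[v,u]>0: pts.append(world(cam,u,v,d[v,u]))
    pts=np.array(pts);print(cam,len(pts),pts.min(0),pts.max(0))
    tp=pts[pts[:,2]>0.096];print(len(tp),tp.mean(0),(tp.min(0)+tp.max(0))/2,tp.max(0)-tp.min(0))
E
```

```text
red [0.628 0.288 0.101]
blue [0.644 0.178 0.101]
blackjar [0.655 0.386 0.101]
green [0.465 0.196 0.102]
yellow [0.471 0.353 0.101]
top 448 [ 0.60046779  0.26572622 -0.00215952] [0.67525255 0.37204276 0.10538314]
410 [0.62445684 0.28991377 0.10075334] [0.62533297 0.28990453 0.10077079] [0.04825587 0.04826    0.00922469]
scene 462 [ 0.5043428   0.26320756 -0.00186576] [0.65476674 0.38298801 0.10275446]
342 [0.62934558 0.28883076 0.09912134] [0.62876012 0.287966   0.09940623] [0.04958859 0.04951688 0.00669645]
```

View pics/crop_red.png

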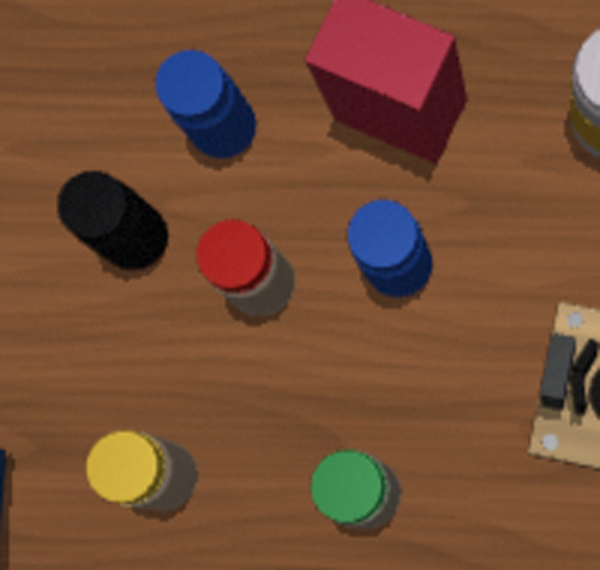

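View pics/crop_clamp.png

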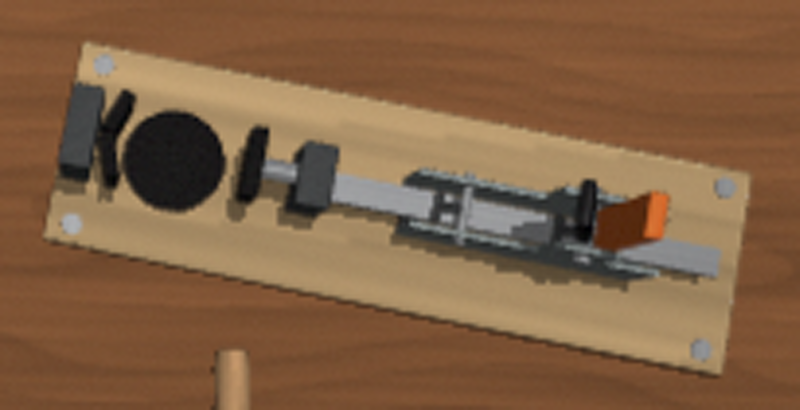

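The crop shows the red lid at crop pixel (233,255). The body below it is clear, and the neighbours are blue or black all over, so this is the one. Next is the clamp's pose from the board outline.

```bash
python3 - <<'E'
from h import *
im,d=viewer.get_image('top')
hsv=cv2.cvtColor(im,cv2.COLOR_RGB2HSV)
P=[]
p=viewer.camera_params('top');K=np.array(p['K']);T=np.array(p['cam_to_world'])
v,u=np.mgrid[190:310,290:500]
dd=d[190:310,290:500]
c=np.stack([(u-K[0,2])/K[0,0]*dd,(v-K[1,2])/K[1,1]*dd,dd,np.ones_like(dd)],-1)@T.T
h=hsv[190:310,290:500]; rgb=im[190:310,290:500].astype(int)
print(im[215,325],im[290,470],im[200,400], hsv[215,325],hsv[200,400])
m=(rgb[...,0]>150)&(rgb[...,1]>120)&(rgb[...,2]>70)&(rgb[...,2]<170)&(abs(c[...,2]-0.012)<0.006)
pts=c[m][:,:3];print(m.sum(),np.median(pts[:,2]))
# project on z=.012 using rays
r=cv2.minAreaRect(pts[:,:2].astype(np.float32)*1000);print(r); print(cv2.boxPoints(r))
# disc
m=(rgb.max(-1)<60)&(abs(c[...,2]-0.012)<0.005)
n,lab,st,ce=cv2.connectedComponentsWithStats(m.astype(np.uint8))
for i in range(1,n):
    if st[i,4]>60: q=c[lab==i][:,:3];print(st[i],q.mean(0),(q.min(0)+q.max(0))/2,q.max(0)-q.min(0))
# orange handle
m=(h[...,0]>3)&(h[...,0]<14)&(h[...,1]>200)&(rgb[...,0]>200)&(c[...,2]>0.1)
q=c[m][:,:3];print('orange',m.sum(),q.min(0),q.max(0)); t=q[q[:,2]>.16];print(t.mean(0))
E
```

```text
[187 157 113] [185 154 112] [130  86  54] [ 18 101 187] [ 13 149 130]
5559 0.012677624771703089
((479.337646484375, -121.44485473632812), (399.00311279296875, 204.58351135253906), 80.12403869628906)
[[ 344.34406  -300.44543 ]
 [ 545.89594  -335.53473 ]
 [ 614.33124    57.555725]
 [ 412.77936    92.64502 ]]
[ 37  39  26  25 485] [0.54391468 0.00309143 0.01318314] [0.54376032 0.00248538 0.01260047] [0.05581383 0.05730919 0.00867399]
orange 5 [ 0.49589652 -0.23442164  0.16384427] [ 0.51353456 -0.2315909   0.16615372]
[ 0.50635219 -0.23305142  0.16525585]
```

```bash
python3 - <<'E'
from h import *
im=cv2.imread('pics/top0.png')[:,:,::-1]
p=viewer.camera_params('top');K=np.array(p['K']);T=np.array(p['cam_to_world'])
rgb=im.astype(int)
m=((rgb[...,0]>150)&(rgb[...,1]>120)&(rgb[...,2]>70)).astype(np.uint8)
n,lab,st,ce=cv2.connectedComponentsWithStats(m)
i=max((i for i in range(1,n) if 300<ce[i][0]<500 and 200<ce[i][1]<310),key=lambda i:st[i,4]);print(st[i])
v,u=np.nonzero(lab==i)
def onz(u,v,z):
    r=np.stack([(u-K[0,2])/K[0,0],(v-K[1,2])/K[1,1],np.ones_like(u,float)],-1)@T[:3,:3].T
    return T[:3,3]+r*((z-T[2,3])/r[:,2])[:,None]
q=onz(u,v,0.012)
r=cv2.minAreaRect(q[:,:2].astype(np.float32)*1000);print(r);print(cv2.boxPoints(r))
E
```

```text
[ 307  211  180   85 5738]
((521.3616943359375, -128.40200805664062), (398.3005676269531, 118.19705200195312), 80.24942016601562)
[[ 429.3889  -314.66653]
 [ 545.87854 -334.68433]
 [ 613.3345    57.86252]
 [ 496.84485   77.88031]]
```

```bash
cat >> h.py <<'E'
CO=np.array([0.5214,-0.1284]);TH=np.radians(80.25)
CY=np.array([np.cos(TH),np.sin(TH),0]);CX=np.array([np.sin(TH),-np.cos(TH),0])
def cl(x,y,z): return np.array([*CO,0])+CX*x+CY*y+np.array([0,0,z])
def loc(P): P=np.asarray(P)-np.array([*CO,0]); return np.array([P@CX,P@CY,P[2]])
def down(zdir):
    x=np.array([0,0,-1.]);z=np.asarray(zdir,float);return np.stack([x,np.cross(z,x),z],1)
def rel(P,Rt=None):
    s=readout.get_state();Rm=R.from_rotvec(s['tool_rot']).as_matrix()
    l=Rm.T@(np.asarray(P)-s['position']); t=None if Rt is None else np.degrees(R.from_matrix(Rm.T@Rt).as_rotvec())
    print('lin',np.round(l,4),'twist',None if t is None else np.round(t,2))
def st():
    s=readout.get_state();print('t',round(s['time'],2),'pos',np.round(s['position'],4),'loc',np.round(loc(s['position']),4),'f',np.round(s['ft_force'],1),'w',round(s['grip_width']*87,1),'j7',np.round(s['joint_positions'],2)); print(np.round(R.from_rotvec(s['tool_rot']).as_matrix(),3).tolist())
E
python3 - <<'E'
from h import *
st()
for sg in (1,-1):
    rel([0.627,0.289,0.2],down(sg*CX))
    rel([0.627,0.289,0.2],down(sg*CY))
for l in ['carton_center','tin_center','jar_red_center']:
    print(l,[np.round(r['centre'],3).tolist()+[round(r['conf'],2)] for r in nets.place_of('top',l)])
E
```

```text
t 0.95 pos [ 0.2767 -0.5882  0.2336] loc [-0.1633 -0.4946  0.2336] f [-0.3  0.2  0.9] w 87.1 j7 [ 1.15  0.32 -0.07  1.45  0.02  1.37 -0.06]
[[0.0, 0.905, 0.426], [-0.0, 0.426, -0.905], [-1.0, -0.0, 0.0]]
lin [ 0.0335  0.6904 -0.6446] twist [-55.05   0.     0.  ]
lin [ 0.0335  0.6904 -0.6446] twist [-1.4505e+02 -0.0000e+00  1.0000e-02]
lin [ 0.0335  0.6904 -0.6446] twist [ 1.2495e+02  1.0000e-02 -0.0000e+00]
lin [ 0.0335  0.6904 -0.6446] twist [3.495e+01 1.000e-02 0.000e+00]
carton_center [[0.766, 0.185, 0.063, 0.73], [0.465, 0.201, 0.053, 0.17]]
tin_center [[0.768, 0.017, 0.055, 0.55]]
jar_red_center [[0.751, 0.329, 0.052, 0.86], [0.657, 0.39, 0.049, 0.85], [0.642, 0.183, 0.048, 0.74], [0.626, 0.289, 0.048, 0.62], [0.769, 0.184, 0.064, 0.22]]
```

```bash
python3 -m creep '[{"linear":[-0.03,0.03,-0.028],"twist":[-7,0,0],"fingers":-1},{"linear":[-0.03,0.06,-0.056],"twist":[-14,0,0],"fingers":-1},{"linear":[-0.03,0.088,-0.082],"twist":[-21,0,0],"fingers":-1},{"linear":[-0.03,0.117,-0.11],"twist":[-28,0,0],"fingers":-1},{"linear":[-0.03,0.146,-0.137],"twist":[-35,0,0],"fingers":-1},{"linear":[-0.03,0.176,-0.165],"twist":[-42,0,0],"fingers":-1},{"linear":[-0.03,0.205,-0.192],"twist":[-49,0,0],"fingers":-1},{"linear":[-0.03,0.235,-0.22],"twist":[-55,0,0],"fingers":-1}]' 30; python3 - <<'E'
from h import *
st();rel([0.627,0.289,0.2],down(CX))
E
```

```text
time: 1.77
position: [0.396, -0.2873, 0.2638]
tool_rot: [0.129, 1.566, -0.131]
ft_force: [1.0, -0.5, 0.6]
grip_width: 1.0
t 1.77 pos [ 0.396  -0.2873  0.2638] loc [-0.0967 -0.1779  0.2638] f [ 1.  -0.5  0.6] w 87.0 j7 [ 0.93 -0.02 -0.35  1.78 -0.01  1.38  0.42]
[[0.0, 0.165, 0.986], [-0.001, 0.986, -0.165], [-1.0, -0.001, 0.001]]
lin [0.0633 0.6066 0.1329] twist [0.27 0.03 0.06]
```

```bash
python3 -m creep '[{"linear":[0,0.04,0.009],"twist":[0,0,0],"fingers":-1},{"linear":[0,0.08,0.018],"twist":[0,0,0],"fingers":-1},{"linear":[0,0.12,0.026],"twist":[0,0,0],"fingers":-1},{"linear":[0,0.16,0.035],"twist":[0,0,0],"fingers":-1},{"linear":[0,0.2,0.044],"twist":[0,0,0],"fingers":-1},{"linear":[0,0.24,0.053],"twist":[0,0,0],"fingers":-1},{"linear":[0,0.28,0.062],"twist":[0,0,0],"fingers":-1},{"linear":[0,0.32,0.07],"twist":[0,0,0],"fingers":-1}]'; python3 -m creep '[{"linear":[0,0.04,0.009],"twist":[0,0,0],"fingers":-1},{"linear":[0,0.08,0.018],"twist":[0,0,0],"fingers":-1},{"linear":[0.01,0.12,0.026],"twist":[0,0,0],"fingers":-1},{"linear":[0.02,0.16,0.035],"twist":[0,0,0],"fingers":-1},{"linear":[0.03,0.2,0.044],"twist":[0,0,0],"fingers":-1},{"linear":[0.04,0.24,0.053],"twist":[0,0,0],"fingers":-1},{"linear":[0.06,0.272,0.06],"twist":[0,0,0],"fingers":-1},{"linear":[0.063,0.287,0.063],"twist":[0,0,0],"fingers":-1}]';  python3 - <<'E'
from h import *
st();rel([0.627,0.289,0.2],down(CX))
im,d=snap('wrist','w1'); snap('top','t1')
E
```

```text
time: 2.43
position: [0.5197, 0.0162, 0.2641]
tool_rot: [0.134, 1.565, -0.135]
ft_force: [0.3, 0.2, -0.9]
grip_width: 1.002
time: 3.1
position: [0.6285, 0.2913, 0.1962]
tool_rot: [0.131, 1.572, -0.13]
ft_force: [-0.8, -1.1, 0.2]
grip_width: 1.004
t 3.1 pos [0.6285 0.2913 0.1962] loc [0.0344 0.4318 0.1962] f [-0.8 -1.1  0.2] w 87.3 j7 [ 0.06  0.55 -0.78  1.36  0.37  1.39 -0.88]
[[-0.005, 0.165, 0.986], [0.002, 0.986, -0.165], [-1.0, 0.001, -0.005]]
lin [-0.0038 -0.0025 -0.0011] twist [ 0.22 -0.31 -0.04]
```

View pics/w1.png

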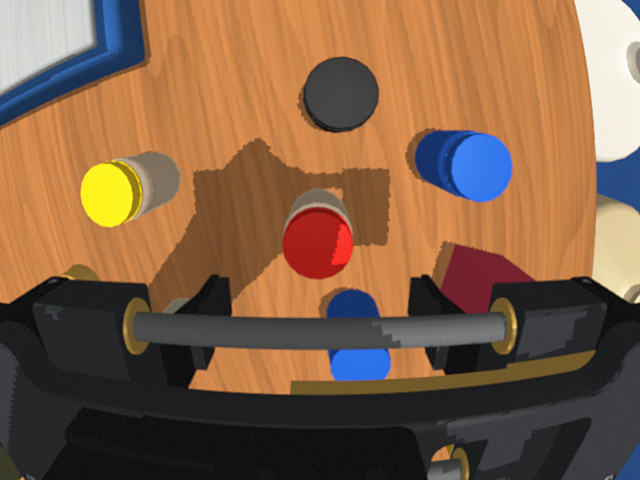

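The wrist view shows the red lid at (318,243), roughly centred between the fingers at x≈210 and x≈430. I'll measure the offset.

```bash
python3 - <<'E'
from h import *
im=cv2.imread('pics/w1.png');hsv=cv2.cvtColor(im,cv2.COLOR_BGR2HSV)
p=viewer.camera_params('wrist');K=np.array(p['K']);T=np.array(p['cam_to_world']);print(np.round(T,3).tolist(),K[0,0])
m=(((hsv[...,0]<6)|(hsv[...,0]>174))&(hsv[...,1]>200)&(hsv[...,2]>120)).astype(np.uint8)
m[:, :270]=0;m[:,370:]=0;m[:195]=0;m[285:]=0
v,u=np.nonzero(m);print(len(u),u.min(),u.max(),v.min(),v.max())
dx=(u-K[0,2])/K[0,0];dy=(v-K[1,2])/K[1,1];r=np.hypot(dx,dy)
ray=np.stack([np.sin(r)*dx/r,np.sin(r)*dy/r,np.cos(r)],1)@T[:3,:3].T
q=T[:3,3]+ray*((0.1-T[2,3])/ray[:,2])[:,None]
(c,rad)=cv2.minEnclosingCircle(q[:,:2].astype(np.float32)*1000);print(c,rad,q.mean(0),(q.min(0)+q.max(0))/2,np.ptp(q,axis=0))
E
```

```text
[[0.986, -0.157, -0.05, 0.641], [-0.165, -0.949, -0.27, 0.364], [-0.005, 0.274, -0.962, 0.349], [0.0, 0.0, 0.0, 1.0]] 371.64829954431775
3808 283 352 208 278
(625.9891357421875, 289.7795715332031) 25.966310501098633 [0.62577139 0.28986968 0.1       ] [0.62556383 0.28970278 0.1       ] [4.89069789e-02 5.17182547e-02 5.55111512e-17]
```

```bash
python3 -m creep '[{"linear":[0.02,-0.002,-0.002],"twist":[0.2,-0.3,0],"fingers":-1},{"linear":[0.05,-0.002,-0.002],"twist":[0.2,-0.3,0],"fingers":-1},{"linear":[0.08,-0.002,-0.002],"twist":[0.2,-0.3,0],"fingers":-1},{"linear":[0.11,-0.002,-0.002],"twist":[0.2,-0.3,0],"fingers":-1},{"linear":[0.13,-0.002,-0.002],"twist":[0.2,-0.3,0],"fingers":-1},{"linear":[0.14,-0.002,-0.002],"twist":[0.2,-0.3,0],"fingers":-1},{"linear":[0.14,-0.002,-0.002],"twist":[0.2,-0.3,0],"fingers":-1},{"linear":[0.14,-0.002,-0.002],"twist":[0.2,-0.3,0],"fingers":-1}]' 30; python3 - <<'E'
from h import *
st();rel([0.626,0.2895,0.056],down(CX))
E
```

```text
time: 3.87
position: [0.6285, 0.284, 0.0616]
tool_rot: [0.138, 1.56, -0.138]
ft_force: [-0.0, 0.0, 0.7]
grip_width: 1.004
t 3.87 pos [0.6285 0.284  0.0616] loc [0.0357 0.4246 0.0616] f [-0.   0.   0.7] w 87.3 j7 [ 0.05  0.64 -0.73  1.51  0.45  1.16 -0.93]
[[0.006, 0.175, 0.985], [-0.001, 0.985, -0.175], [-1.0, 0.0, 0.006]]
lin [ 0.0056  0.0049 -0.0035] twist [-0.32  0.36 -0.01]
```

```bash
python3 -m creep '[{"linear":[0.005,0.005,-0.0035],"twist":[-0.3,0.3,0],"fingers":-1},{"linear":[0.005,0.005,-0.0035],"twist":[-0.3,0.3,0],"fingers":-1},{"linear":[0.005,0.005,-0.0035],"twist":[-0.3,0.3,0],"fingers":-1}]' 30; python3 - <<'E'
from h import *
st();rel([0.626,0.2895,0.056],down(CX))
E
```

```text
time: 4.12
position: [0.6254, 0.2915, 0.0568]
tool_rot: [0.133, 1.565, -0.131]
ft_force: [-0.8, -1.0, 0.1]
grip_width: 1.0
t 4.12 pos [0.6254 0.2915 0.0568] loc [0.0314 0.4314 0.0568] f [-0.8 -1.   0.1] w 87.0 j7 [ 0.04  0.65 -0.73  1.51  0.45  1.16 -0.94]
[[0.001, 0.168, 0.986], [0.001, 0.986, -0.168], [-1.0, 0.001, 0.001]]
lin [ 0.0008 -0.0018  0.0009] twist [ 0.1   0.07 -0.07]
```

```bash
python3 -m creep '[{"linear":[0,-0.001,0],"twist":[0,0,0],"fingers":0},{"linear":[0,-0.001,0],"twist":[0,0,0],"fingers":1},{"linear":[0,-0.001,0],"twist":[0,0,0],"fingers":1},{"linear":[0,-0.001,0],"twist":[0,0,0],"fingers":1},{"linear":[0,-0.001,0],"twist":[0,0,0],"fingers":1},{"linear":[0,-0.001,0],"twist":[0,0,0],"fingers":1},{"linear":[0,-0.001,0],"twist":[0,0,0],"fingers":1}]' 35; python3 - <<'E'
from h import *
st();st()
E
```

```text
time: 4.7
position: [0.6252, 0.2893, 0.0555]
tool_rot: [0.133, 1.566, -0.133]
ft_force: [0.8, -1.1, -0.4]
grip_width: 0.612
t 4.7 pos [0.6252 0.2893 0.0555] loc [0.0316 0.4292 0.0555] f [ 0.8 -1.1 -0.4] w 53.2 j7 [ 0.04  0.65 -0.73  1.51  0.45  1.16 -0.93]
[[0.0, 0.169, 0.986], [-0.0, 0.986, -0.169], [-1.0, -0.0, 0.0]]
t 4.7 pos [0.6252 0.2893 0.0555] loc [0.0316 0.4292 0.0555] f [ 0.8 -1.1 -0.4] w 53.2 j7 [ 0.04  0.65 -0.73  1.51  0.45  1.16 -0.93]
[[0.0, 0.169, 0.986], [-0.0, 0.986, -0.169], [-1.0, -0.0, 0.0]]
```

```bash
python3 -m creep '[{"linear":[-0.02,0,0],"twist":[0,0,0],"fingers":1},{"linear":[-0.06,0,0],"twist":[0,0,0],"fingers":1},{"linear":[-0.1,0,0],"twist":[0,0,0],"fingers":1},{"linear":[-0.13,0,0],"twist":[0,0,0],"fingers":1},{"linear":[-0.14,-0.02,-0.002],"twist":[0,0,0],"fingers":1},{"linear":[-0.14,-0.06,-0.006],"twist":[0,0,0],"fingers":1},{"linear":[-0.14,-0.1,-0.01],"twist":[0,0,0],"fingers":1},{"linear":[-0.14,-0.14,-0.014],"twist":[0,0,0],"fingers":1}]'; python3 -m creep '[{"linear":[0,-0.04,-0.005],"twist":[0,0,0],"fingers":1},{"linear":[0,-0.08,-0.009],"twist":[0,0,0],"fingers":1},{"linear":[0,-0.11,-0.012],"twist":[0,0,0],"fingers":1},{"linear":[0,-0.135,-0.015],"twist":[0,0,0],"fingers":1},{"linear":[0,-0.15,-0.017],"twist":[0,0,0],"fingers":1},{"linear":[0,-0.155,-0.018],"twist":[0,0,0],"fingers":1},{"linear":[0,-0.155,-0.018],"twist":[0,0,0],"fingers":1},{"linear":[0,-0.155,-0.018],"twist":[0,0,0],"fingers":1}]'; python3 - <<'E'
from h import *
st();rel(cl(0,0.134,0.1),down(CX))
snap('scene','s2');snap('wrist','w2')
E
```

```text
time: 5.37
position: [0.5867, 0.1527, 0.1952]
tool_rot: [0.132, 1.567, -0.132]
ft_force: [0.1, -1.4, -1.4]
grip_width: 0.61
time: 6.03
position: [0.5439, 0.0052, 0.1955]
tool_rot: [0.133, 1.567, -0.132]
ft_force: [-0.3, 0.8, -1.3]
grip_width: 0.612
t 6.03 pos [0.5439 0.0052 0.1955] loc [-0.0005  0.1355  0.1955] f [-0.3  0.8 -1.3] w 53.3 j7 [ 0.63  0.18 -0.77  1.75  0.13  1.26 -0.33]
[[0.0, 0.168, 0.986], [0.001, 0.986, -0.168], [-1.0, 0.001, 0.0]]
lin [ 0.0955 -0.0016  0.0005] twist [ 0.1   0.01 -0.04]
```

View pics/s2.png

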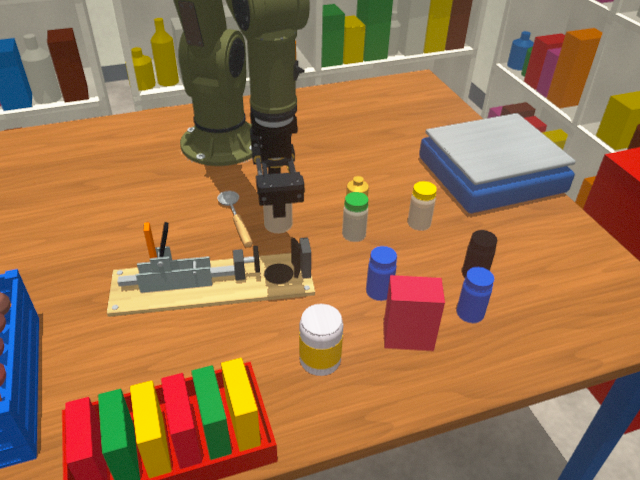

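View pics/w2.png

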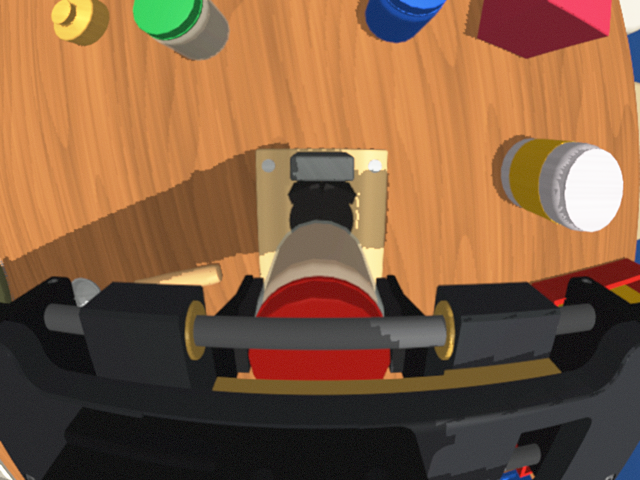

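The jar hangs upright over the disc and is centred in the wrist view (lid at about (320,330), fixed jaw at (322,165)). Lowering it now.

```bash
python3 -m creep '[{"linear":[0.02,-0.0015,0],"twist":[0,0,0],"fingers":1},{"linear":[0.05,-0.0015,0],"twist":[0,0,0],"fingers":1},{"linear":[0.075,-0.0015,0],"twist":[0,0,0],"fingers":1},{"linear":[0.095,-0.0015,0],"twist":[0,0,0],"fingers":1},{"linear":[0.11,-0.0015,0],"twist":[0,0,0],"fingers":1},{"linear":[0.118,-0.0015,0],"twist":[0,0,0],"fingers":1},{"linear":[0.12,-0.0015,0],"twist":[0,0,0],"fingers":1},{"linear":[0.12,-0.0015,0],"twist":[0,0,0],"fingers":1}]'; python3 - <<'E'
from h import *
st();rel(cl(0,0.134,0.0685),down(CX))
snap('scene','s3')
a=cv2.imread('pics/s3.png')[200:330,90:350];cv2.imwrite('pics/s3c.png',cv2.resize(a,None,fx=3,fy=3,interpolation=cv2.INTER_CUBIC))
E
```

```text
time: 6.8
position: [0.5437, 0.0036, 0.0754]
tool_rot: [0.132, 1.567, -0.131]
ft_force: [-0.4, -0.2, -0.7]
grip_width: 0.613
t 6.8 pos [0.5437 0.0036 0.0754] loc [-0.0004  0.1339  0.0754] f [-0.4 -0.2 -0.7] w 53.3 j7 [ 0.59  0.32 -0.73  1.87  0.24  1.04 -0.41]
[[-0.0, 0.167, 0.986], [0.001, 0.986, -0.167], [-1.0, 0.001, -0.0]]
lin [0.0069 0.0001 0.0004] twist [ 0.14 -0.03 -0.03]
```

View pics/s3c.png

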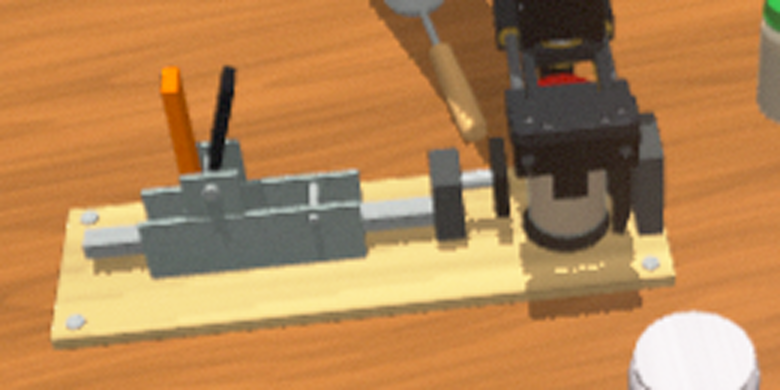

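The jar is about 8 mm above the disc, between the jaws, at crop (568,210). I'll touch down gently.

```bash
python3 -m creep '[{"linear":[0.004,0,0],"twist":[0,0,0],"fingers":1},{"linear":[0.006,0,0],"twist":[0,0,0],"fingers":1},{"linear":[0.007,0,0],"twist":[0,0,0],"fingers":1},{"linear":[0.008,0,0],"twist":[0,0,0],"fingers":1},{"linear":[0.008,0,0],"twist":[0,0,0],"fingers":1}]'; python3 -c "
from h import *
st()"
```

```text
time: 7.27
position: [0.5435, 0.0024, 0.0675]
tool_rot: [0.133, 1.567, -0.133]
ft_force: [-0.8, 0.8, -0.4]
grip_width: 0.61
t 7.27 pos [0.5435 0.0024 0.0675] loc [-0.0004  0.1326  0.0675] f [-0.8  0.8 -0.4] w 53.1 j7 [ 0.58  0.33 -0.73  1.88  0.25  1.03 -0.42]
[[0.0, 0.169, 0.986], [-0.0, 0.986, -0.169], [-1.0, -0.0, 0.0]]
```

```bash
python3 -m creep '[{"linear":[0.001,0,0],"twist":[0,0,0],"fingers":1},{"linear":[0.002,0,0],"twist":[0,0,0],"fingers":1},{"linear":[0.002,0,0],"twist":[0,0,0],"fingers":1}]'; python3 -c "
from h import *
st()"
```

```text
time: 7.52
position: [0.5437, 0.0024, 0.0674]
tool_rot: [0.132, 1.567, -0.134]
ft_force: [-5.0, -0.9, 11.6]
grip_width: 0.611
t 7.52 pos [0.5437 0.0024 0.0674] loc [-0.0002  0.1327  0.0674] f [-5.  -0.9 11.6] w 53.1 j7 [ 0.58  0.33 -0.73  1.88  0.25  1.03 -0.42]
[[-0.0, 0.169, 0.986], [-0.001, 0.986, -0.169], [-1.0, -0.001, -0.0]]
```

Foot contact at 11.6 N. I'll ease off, open, and go up.

```bash
python3 -m creep '[{"linear":[-0.002,0,0],"twist":[0,0,0],"fingers":1},{"linear":[-0.002,0,0],"twist":[0,0,0],"fingers":-1},{"linear":[-0.002,0,0],"twist":[0,0,0],"fingers":-1},{"linear":[-0.002,0,0],"twist":[0,0,0],"fingers":-1},{"linear":[-0.002,0,0],"twist":[0,0,0],"fingers":-1},{"linear":[-0.002,0,0],"twist":[0,0,0],"fingers":-1}]'; python3 -c "
from h import *
st()"
```

```text
time: 8.02
position: [0.5435, 0.0025, 0.0674]
tool_rot: [0.133, 1.567, -0.133]
ft_force: [-1.0, 0.2, -0.8]
grip_width: 0.903
t 8.02 pos [0.5435 0.0025 0.0674] loc [-0.0003  0.1327  0.0674] f [-1.   0.2 -0.8] w 78.6 j7 [ 0.58  0.33 -0.73  1.88  0.25  1.03 -0.42]
[[-0.0, 0.169, 0.986], [0.0, 0.986, -0.169], [-1.0, -0.0, -0.0]]
```

```bash
python3 -m creep '[{"linear":[-0.01,0,0],"twist":[0,0,0],"fingers":-1},{"linear":[-0.03,0,0],"twist":[0,0,0],"fingers":-1},{"linear":[-0.06,0,0],"twist":[0,0,0],"fingers":-1},{"linear":[-0.1,0,0],"twist":[0,0,0],"fingers":-1},{"linear":[-0.14,0,0],"twist":[0,0,0],"fingers":-1},{"linear":[-0.17,0,0],"twist":[0,0,0],"fingers":-1},{"linear":[-0.19,0,0],"twist":[0,0,0],"fingers":-1},{"linear":[-0.19,0,0],"twist":[0,0,0],"fingers":-1}]'; python3 - <<'E'
from h import *
st()
# grasp pose over trigger: centre y=-0.097 ; two orientations
for s in (1,-1): rel(cl(0,-0.097,0.25),down(s*CY))
im,d=snap('top','t4'); im2,d2=snap('scene','s4'); snap('wrist','w4')
a=cv2.imread('pics/t4.png')[200:305,295:500];b=cv2.imread('pics/s4.png')[200:330,90:350]
cv2.imwrite('pics/c4.png',np.vstack([cv2.resize(a,(585,300),interpolation=cv2.INTER_CUBIC),cv2.resize(b,(585,292),interpolation=cv2.INTER_CUBIC)]))
E
```

```text
time: 8.68
position: [0.5462, 0.0031, 0.2635]
tool_rot: [0.132, 1.557, -0.133]
ft_force: [0.1, -0.1, 0.4]
grip_width: 1.006
t 8.68 pos [0.5462 0.0031 0.2635] loc [0.0021 0.1338 0.2635] f [ 0.1 -0.1  0.4] w 87.5 j7 [ 0.65  0.14 -0.77  1.65  0.1   1.38 -0.3 ]
[[0.009, 0.168, 0.986], [-0.001, 0.986, -0.168], [-1.0, 0.0, 0.009]]
lin [ 0.0134 -0.2308 -0.0025] twist [-89.93   0.43   0.41]
lin [ 0.0134 -0.2308 -0.0025] twist [90.07  0.41 -0.43]
```

View pics/c4.png

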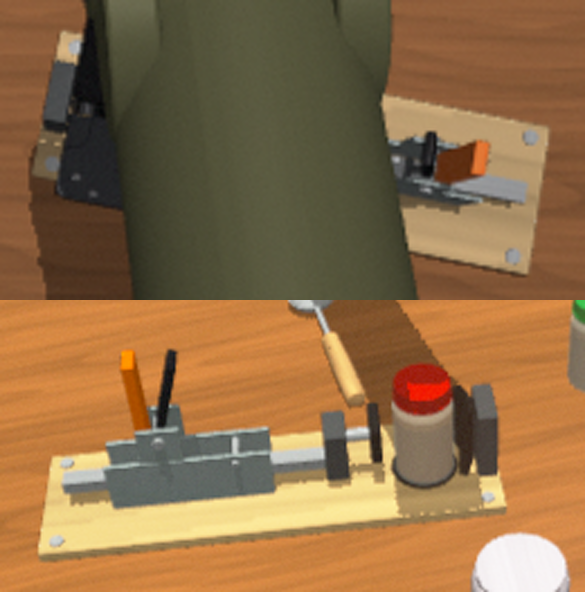

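View pics/w4.png

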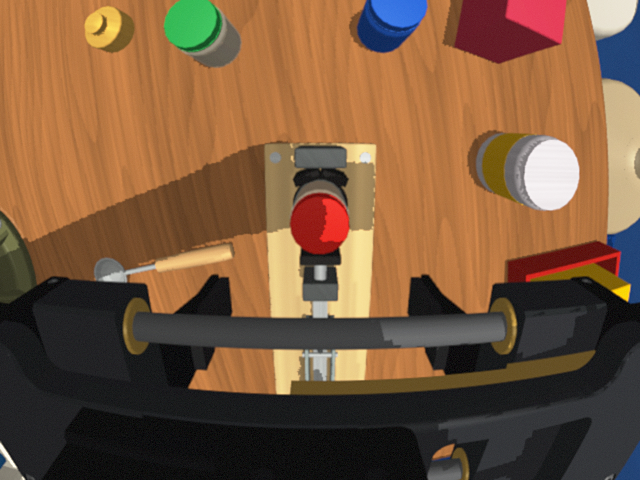

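The jar stands upright on the disc, with its lid at lower crop (423,388). Next I measure the pad face, which gives the jaw's starting travel.

```bash
python3 - <<'E'
from h import *
im,d=viewer.get_image('scene')
p=viewer.camera_params('scene');K=np.array(p['K']);T=np.array(p['cam_to_world']);print(K[0,0])
v,u=np.mgrid[230:300,210:320]
dd=d[230:300,210:320]
c=(np.stack([(u-K[0,2])/K[0,0]*dd,(v-K[1,2])/K[1,1]*dd,dd,np.ones_like(dd)],-1)@T.T)[...,:3]
L=(c-np.array([*CO,0]))@np.stack([CX,CY,[0,0,1]],1)*1000
rgb=im[230:300,210:320]
for vv in (252,258,264,268):
    print(vv,[(int(u0),rgb[vv-230,u0-210].tolist(),L[vv-230,u0-210].round().astype(int).tolist()) for u0 in range(228,270)])
b=im[225:305,210:320][:,:,::-1];cv2.imwrite('pics/c5.png',cv2.resize(b,None,fx=7,fy=7,interpolation=cv2.INTER_CUBIC))
E
```

```text
589.1044129175756
252 [(228, [198, 128, 63], [-91, 36, -1]), (229, [197, 126, 61], [-92, 38, -2]), (230, [201, 127, 61], [-90, 40, 0]), (231, [198, 126, 59], [-93, 42, -3]), (232, [157, 106, 58], [-94, 44, -4]), (233, [111, 101, 91], [-10, 47, 71]), (234, [101, 103, 99], [-9, 49, 71]), (235, [102, 104, 100], [-8, 51, 72]), (236, [103, 104, 101], [-6, 53, 73]), (237, [102, 103, 100], [-6, 55, 73]), (238, [101, 102, 97], [-10, 57, 70]), (239, [100, 99, 96], [-7, 59, 72]), (240, [105, 104, 102], [-7, 61, 72]), (241, [104, 103, 102], [-7, 63, 71]), (242, [97, 97, 94], [-7, 65, 71]), (243, [185, 124, 75], [-86, 67, 0]), (244, [200, 127, 60], [-86, 70, 0]), (245, [198, 126, 64], [-87, 72, -1]), (246, [198, 127, 61], [-85, 74, 0]), (247, [197, 126, 63], [-85, 76, 0]), (248, [199, 126, 64], [-84, 78, 0]), (249, [195, 125, 62], [-82, 80, 2]), (250, [195, 125, 65], [-85, 82, -1]), (251, [193, 121, 59], [-83, 84, 0]), (252, [195, 122, 63], [-83, 86, 0]), (253, [110, 74, 45], [0, 86, 74]), (254, [60, 50, 45], [-1, 88, 74]), (255, [60, 52, 46], [3, 90, 77]), (256, [60, 55, 46], [0, 92, 74]), (257
[... 4502 characters left out ...]
 138], [-23, 80, 10]), (252, [242, 214, 138], [-20, 82, 13]), (253, [242, 214, 136], [-22, 84, 11]), (254, [180, 150, 96], [-22, 86, 11]), (255, [85, 66, 47], [22, 87, 52]), (256, [49, 34, 27], [24, 89, 54]), (257, [50, 40, 34], [20, 91, 50]), (258, [48, 36, 27], [22, 93, 51]), (259, [60, 49, 37], [22, 95, 51]), (260, [225, 190, 121], [-21, 99, 10]), (261, [240, 212, 136], [-21, 101, 10]), (262, [239, 210, 135], [-21, 103, 9]), (263, [240, 211, 134], [-19, 105, 11]), (264, [239, 209, 134], [-23, 107, 7]), (265, [203, 174, 123], [4, 108, 33]), (266, [143, 125, 98], [15, 109, 42]), (267, [126, 107, 87], [15, 111, 42]), (268, [126, 109, 88], [19, 113, 46]), (269, [129, 111, 89], [20, 115, 47])]
```

View pics/c5.png

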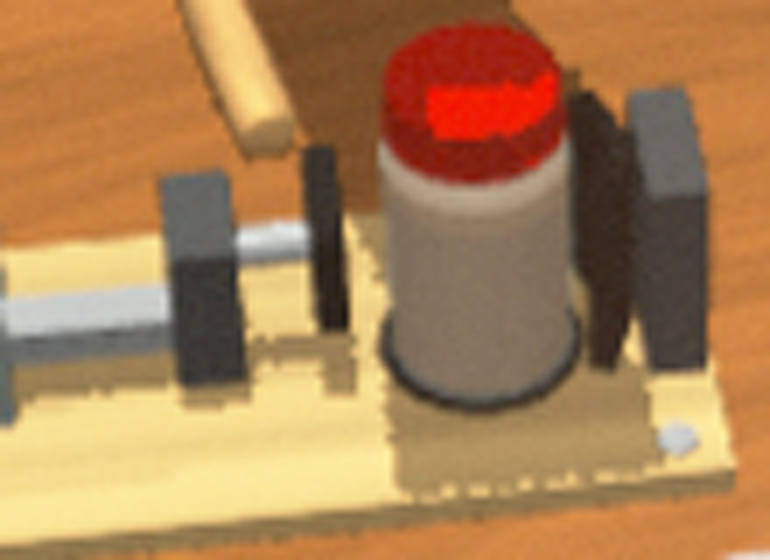

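Pad face is at about y = 95–96 mm, so the jaw starts near 10–11 mm. Three full strokes should bring it to about 36–37 mm, and I'll fine-tune from there. Next I turn the gripper over the handle and trigger.

```bash
python3 -m creep '[{"linear":[0,-0.02,0],"twist":[7,0,0],"fingers":-1},{"linear":[0,-0.045,0],"twist":[14,0,0],"fingers":-1},{"linear":[0,-0.07,0],"twist":[21,0,0],"fingers":-1},{"linear":[0,-0.1,0],"twist":[28,0,0],"fingers":-1},{"linear":[0,-0.13,0],"twist":[35,0,0],"fingers":-1},{"linear":[0,-0.16,0],"twist":[42,0,0],"fingers":-1},{"linear":[0,-0.19,0],"twist":[49,0,0],"fingers":-1},{"linear":[0,-0.21,0],"twist":[56,0,0],"fingers":-1}]'; python3 -c "
from h import *
st();rel(cl(0,-0.097,0.25),down(-CY))"
```

```text
time: 9.55
position: [0.5062, -0.2078, 0.2556]
tool_rot: [0.897, 1.38, -0.9]
ft_force: [-0.0, -0.3, 0.1]
grip_width: 0.998
t 9.55 pos [ 0.5062 -0.2078  0.2556] loc [-0.0015 -0.0809  0.2556] f [-0.  -0.3  0.1] w 86.8 j7 [ 0.84  0.13 -0.54  1.66  0.07  1.38 -0.87]
[[-0.003, 0.915, 0.403], [0.0, 0.403, -0.915], [-1.0, -0.003, -0.002]]
lin [ 0.0056 -0.0076  0.0143] twist [33.52 -0.04  0.19]
```

```bash
python3 -m creep '[{"linear":[0,-0.004,0.007],"twist":[7,0,0],"fingers":-1},{"linear":[0,-0.008,0.014],"twist":[14,0,0],"fingers":-1},{"linear":[0,-0.008,0.014],"twist":[21,0,0],"fingers":-1},{"linear":[0,-0.008,0.014],"twist":[28,0,0],"fingers":-1},{"linear":[0,-0.008,0.014],"twist":[33.5,0,0],"fingers":-1},{"linear":[0,-0.008,0.014],"twist":[33.5,0,0],"fingers":-1},{"linear":[0,-0.008,0.014],"twist":[33.5,0,0],"fingers":-1}]'; python3 - <<'E'
from h import *
st();rel(cl(0,-0.097,0.25),down(-CY))
snap('wrist','w6');im,d=snap('scene','s6')
for l in ['handle_mid','trigger_mid']:
    for c in ('scene','wrist'): print(l,c,[(loc(r['centre']).round(4).tolist(),round(r['conf'],2)) for r in nets.place_of(c,l)][:2])
E
```

```text
time: 10.13
position: [0.506, -0.2203, 0.2562]
tool_rot: [1.324, 1.133, -1.326]
ft_force: [-0.1, -0.2, -0.0]
grip_width: 1.0
t 10.13 pos [ 0.506  -0.2203  0.2562] loc [ 0.0004 -0.0931  0.2562] f [-0.1 -0.2 -0. ] w 87.0 j7 [ 0.82  0.13 -0.5   1.65  0.06  1.38 -1.42]
[[-0.002, 0.988, -0.157], [0.001, -0.157, -0.988], [-1.0, -0.002, -0.001]]
lin [ 0.0062 -0.0004  0.0039] twist [ 0.72 -0.04  0.13]
handle_mid scene [([0.0015, -0.104, 0.1456], 0.61), ([0.0002, 0.1346, 0.0111], 0.6)]
handle_mid wrist [([0.003, -0.1038, 0.1457], 0.96)]
trigger_mid scene [([0.0042, -0.0733, 0.1399], 0.64)]
trigger_mid wrist [([0.0014, -0.0747, 0.139], 0.8)]
```

View pics/w6.png

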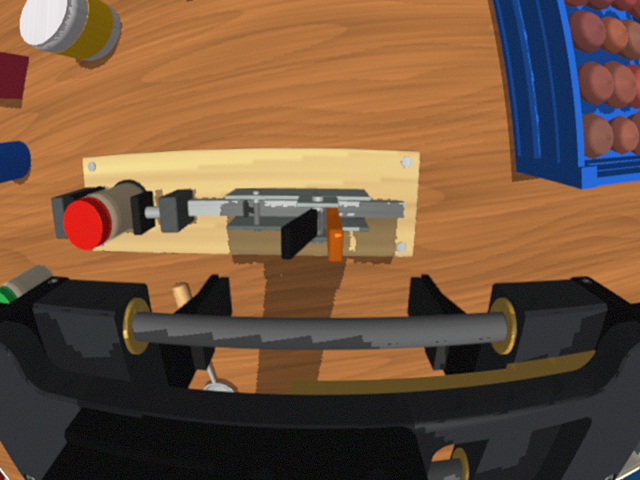

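View pics/s6.png

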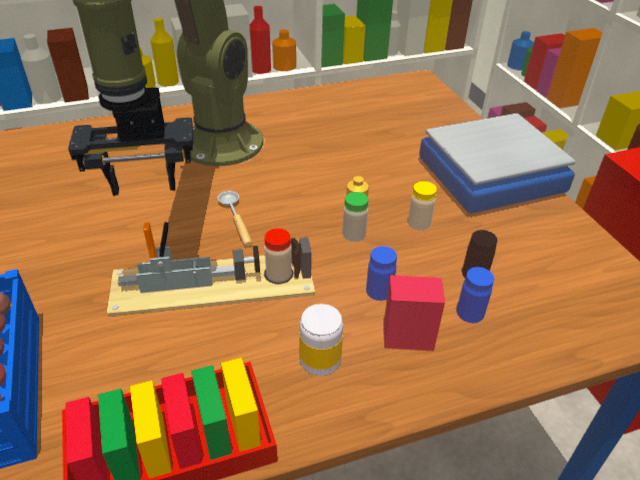

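Handle (wrist 335,235) and trigger (298,233) lie between the fingers. The handle is at y≈-103.5 and the trigger at about -74.5, as described. Descending.

```bash
python3 -m creep '[{"linear":[0.02,0.001,0.0045],"twist":[0.7,0,0],"fingers":-1},{"linear":[0.05,0.001,0.0045],"twist":[0.7,0,0],"fingers":-1},{"linear":[0.08,0.001,0.0045],"twist":[0.7,0,0],"fingers":-1},{"linear":[0.1,0.001,0.0045],"twist":[0.7,0,0],"fingers":-1},{"linear":[0.115,0.001,0.0045],"twist":[0.7,0,0],"fingers":-1},{"linear":[0.119,0.001,0.0045],"twist":[0.7,0,0],"fingers":-1},{"linear":[0.119,0.001,0.0045],"twist":[0.7,0,0],"fingers":-1},{"linear":[0.119,0.001,0.0045],"twist":[0.7,0,0],"fingers":-1}]' 30; python3 - <<'E'
from h import *
st();rel(cl(0.001,-0.0975,0.137),down(-CY))
snap('wrist','w7');snap('scene','s7')
E
```

```text
time: 11.1
position: [0.5074, -0.2253, 0.1394]
tool_rot: [1.335, 1.122, -1.335]
ft_force: [0.6, -0.4, 0.2]
grip_width: 0.998
t 11.1 pos [ 0.5074 -0.2253  0.1394] loc [ 0.0027 -0.0979  0.1394] f [ 0.6 -0.4  0.2] w 86.8 j7 [ 0.81  0.22 -0.49  1.79  0.11  1.15 -1.46]
[[0.001, 0.985, -0.172], [-0.0, -0.172, -0.985], [-1.0, 0.001, 0.0]]
lin [ 0.0024 -0.0017 -0.0004] twist [-0.14  0.02 -0.06]
```

View pics/w7.png

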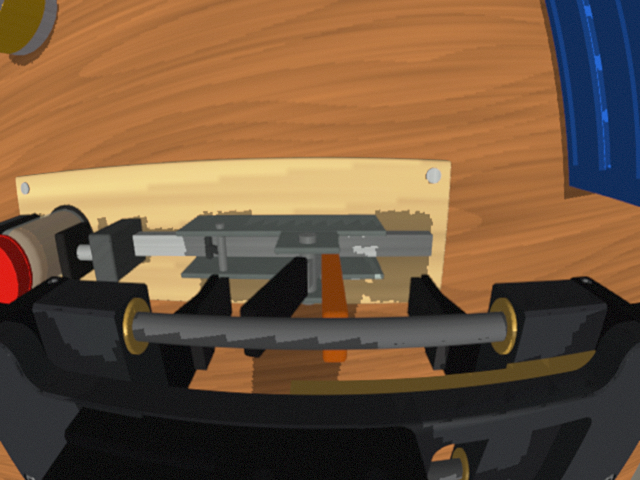

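Both bars sit between the fingers and the head shows at (118,250). First squeeze.

```bash
python3 -m creep '[{"linear":[0,-0.001,0],"twist":[0,0,0],"fingers":-0.2},{"linear":[0,-0.001,0],"twist":[0,0,0],"fingers":0.1},{"linear":[0,-0.001,0],"twist":[0,0,0],"fingers":0.3},{"linear":[0,-0.001,0],"twist":[0,0,0],"fingers":0.52},{"linear":[0,-0.001,0],"twist":[0,0,0],"fingers":0.52},{"linear":[0,-0.001,0],"twist":[0,0,0],"fingers":0.52},{"linear":[0,-0.001,0],"twist":[0,0,0],"fingers":0.52},{"linear":[0,-0.001,0],"twist":[0,0,0],"fingers":0.52}]' 30; cat >> h.py <<'E'
def look(n):
    im,d=snap('scene','s'+n);w,_=snap('wrist','w'+n)
    cv2.imwrite(f'pics/cs{n}.png',cv2.resize(im[215:305,105:325][:,:,::-1],None,fx=3.6,fy=3.6,interpolation=cv2.INTER_CUBIC))
    p=viewer.camera_params('scene');K=np.array(p['K']);T=np.array(p['cam_to_world'])
    v,u=np.mgrid[230:300,210:320];dd=d[230:300,210:320]
    c=(np.stack([(u-K[0,2])/K[0,0]*dd,(v-K[1,2])/K[1,1]*dd,dd,np.ones_like(dd)],-1)@T.T)[...,:3]
    L=(c-np.array([*CO,0]))@np.stack([CX,CY,[0,0,1]],1)*1000
    g=im[230:300,210:320].astype(int)
    # head/pad: side faces x~20 z 45..68 ; runs of dark along y
    m=(L[...,0]>12)&(L[...,0]<28)&(L[...,2]>45)&(L[...,2]<70)&(g.max(-1)<80)&(L[...,1]<115)
    h,e=np.histogram(L[...,1][m],bins=np.arange(40,116,1));print('dark runs',[(int(a),int(b)) for a,b in zip(e,h) if b>1])
E
python3 - <<'E'
from h import *
st();look('8')
E
```

```text
time: 11.87
position: [0.5073, -0.2207, 0.1396]
tool_rot: [1.337, 1.127, -1.33]
ft_force: [-1.0, 8.7, 6.7]
grip_width: 0.479
t 11.87 pos [ 0.5073 -0.2207  0.1396] loc [ 0.0018 -0.0934  0.1396] f [-1.   8.7  6.7] w 41.7 j7 [ 0.8   0.22 -0.49  1.8   0.11  1.15 -1.46]
[[0.001, 0.986, -0.169], [0.005, -0.169, -0.986], [-1.0, 0.001, -0.005]]
dark runs [(50, 4), (51, 5), (52, 6), (53, 4), (54, 5), (55, 5), (56, 6), (57, 3), (58, 6), (59, 4), (60, 5), (61, 3), (62, 6), (63, 5), (64, 5), (65, 4), (66, 6), (89, 2), (91, 7), (92, 2), (93, 7), (94, 2), (95, 8), (96, 2), (97, 4)]
```

View pics/cs8.png

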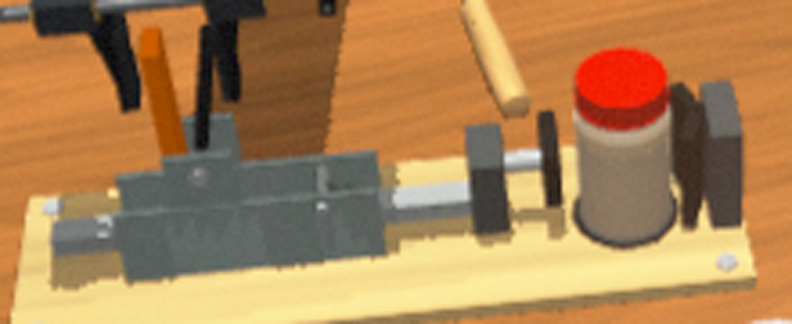

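View pics/w8.png

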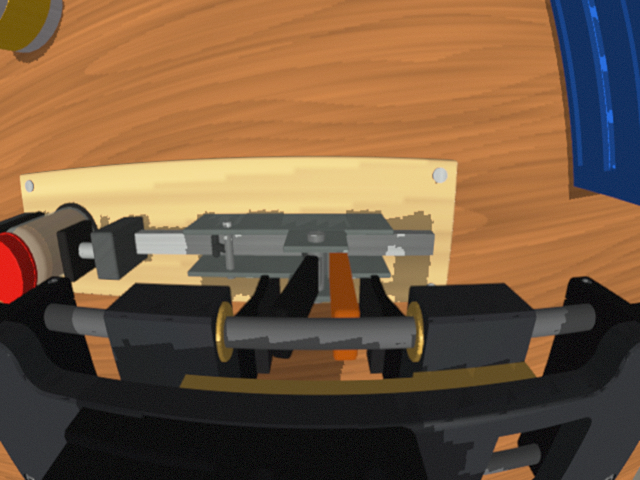

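Still closing: width 42 mm, head advanced about 2 mm. I'll continue.

```bash
python3 -m creep '[{"linear":[0,0,0],"twist":[0,0,0],"fingers":0.52},{"linear":[0,0,0],"twist":[0,0,0],"fingers":0.52},{"linear":[0,0,0],"twist":[0,0,0],"fingers":0.52},{"linear":[0,0,0],"twist":[0,0,0],"fingers":0.52},{"linear":[0,0,0],"twist":[0,0,0],"fingers":0.52}]' 30; 
python3 - <<'E'
from h import *
st();look('9')
E
```

```text
time: 12.38
position: [0.5069, -0.2255, 0.1397]
tool_rot: [1.336, 1.12, -1.334]
ft_force: [-0.1, 0.8, 5.2]
grip_width: 0.249
t 12.38 pos [ 0.5069 -0.2255  0.1397] loc [ 0.0022 -0.0981  0.1397] f [-0.1  0.8  5.2] w 21.6 j7 [ 0.81  0.22 -0.49  1.8   0.11  1.15 -1.46]
[[0.002, 0.985, -0.172], [-0.001, -0.172, -0.985], [-1.0, 0.002, 0.001]]
dark runs [(57, 2), (58, 6), (59, 4), (60, 5), (61, 3), (62, 6), (63, 5), (64, 5), (65, 4), (66, 6), (67, 3), (68, 6), (69, 4), (70, 6), (71, 4), (72, 6), (73, 5), (74, 4), (96, 3), (97, 6), (98, 3), (99, 7), (100, 3), (101, 6), (102, 4), (103, 5)]
```

View pics/cs9.png

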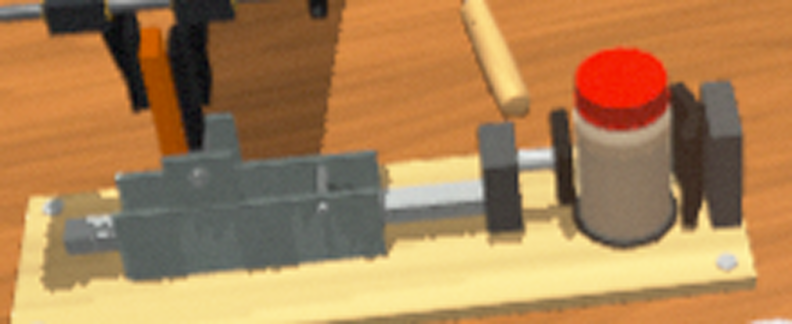

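Full squeeze: width 21.6 mm, pad face about 104 mm, so jaw about 19 mm. Release and take the second stroke.

```bash
python3 -m creep '[{"linear":[0,0,0],"twist":[0,0,0],"fingers":-0.2},{"linear":[0,0,0],"twist":[0,0,0],"fingers":-0.2},{"linear":[0,0,0],"twist":[0,0,0],"fingers":-0.2},{"linear":[0,0,0],"twist":[0,0,0],"fingers":-0.2},{"linear":[0,0,0],"twist":[0,0,0],"fingers":-0.2},{"linear":[0,0,0],"twist":[0,0,0],"fingers":-0.2},{"linear":[0,0,0],"twist":[0,0,0],"fingers":-0.2}]'; python3 -c "
from h import *
st();look('10')";  python3 -m creep '[{"linear":[0,0,0],"twist":[0,0,0],"fingers":0.52},{"linear":[0,0,0],"twist":[0,0,0],"fingers":0.52},{"linear":[0,0,0],"twist":[0,0,0],"fingers":0.52},{"linear":[0,0,0],"twist":[0,0,0],"fingers":0.52},{"linear":[0,0,0],"twist":[0,0,0],"fingers":0.52},{"linear":[0,0,0],"twist":[0,0,0],"fingers":0.52},{"linear":[0,0,0],"twist":[0,0,0],"fingers":0.52}]' 30; 
python3 - <<'E'
from h import *
st();look('11')
E
```

```text
time: 13.07
position: [0.5053, -0.225, 0.138]
tool_rot: [1.335, 1.123, -1.336]
ft_force: [0.9, 1.4, -1.9]
grip_width: 0.587
t 13.07 pos [ 0.5053 -0.225   0.138 ] loc [ 0.0005 -0.098   0.138 ] f [ 0.9  1.4 -1.9] w 51.0 j7 [ 0.81  0.22 -0.49  1.8   0.11  1.15 -1.46]
[[-0.001, 0.985, -0.172], [0.0, -0.172, -0.985], [-1.0, -0.001, 0.0]]
dark runs [(58, 5), (59, 3), (60, 5), (61, 3), (62, 6), (63, 4), (64, 5), (65, 4), (66, 6), (67, 3), (68, 6), (69, 4), (70, 6), (71, 4), (72, 6), (73, 6), (74, 4), (96, 4), (97, 5), (98, 3), (99, 6), (100, 3), (101, 6), (102, 5), (103, 5), (104, 2)]
time: 13.75
position: [0.5059, -0.225, 0.1392]
tool_rot: [1.335, 1.122, -1.336]
ft_force: [-2.6, 3.3, 6.0]
grip_width: 0.259
t 13.75 pos [ 0.5059 -0.225   0.1392] loc [ 0.0011 -0.0979  0.1392] f [-2.6  3.3  6. ] w 22.5 j7 [ 0.81  0.22 -0.49  1.8   0.11  1.15 -1.46]
[[-0.0, 0.985, -0.172], [-0.001, -0.172, -0.985], [-1.0, 0.0, 0.001]]
dark runs [(63, 4), (64, 5), (65, 4), (66, 6), (67, 4), (68, 4), (69, 4), (70, 5), (71, 4), (72, 6), (73, 5), (74, 4), (75, 5), (76, 5), (77, 6), (78, 3), (79, 7), (80, 3), (102, 4), (103, 5), (104, 5), (105, 4), (106, 6), (107, 4), (108, 6), (109, 3)]
```

View pics/cs11.png

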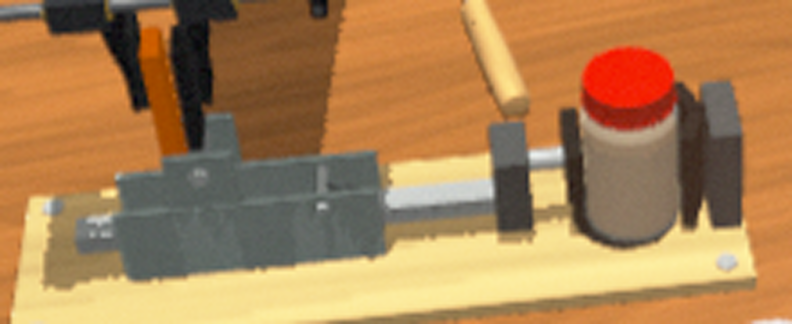

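View pics/w11.png

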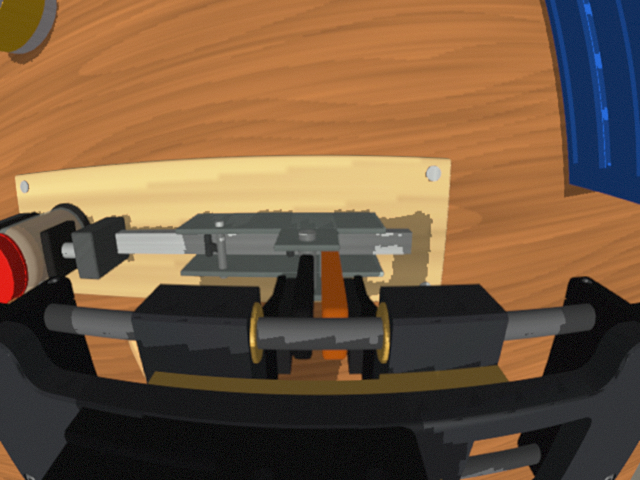

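Head front is at about 81 mm. The squeeze may not be complete (22.5 mm versus 21.6), so I'll hold a few more rows and re-measure.

```bash
python3 -m creep '[{"linear":[0,0,0],"twist":[0,0,0],"fingers":0.54},{"linear":[0,0,0],"twist":[0,0,0],"fingers":0.54},{"linear":[0,0,0],"twist":[0,0,0],"fingers":0.54}]' 30; 
python3 - <<'E'
from h import *
st();look('12')
E
```

```text
time: 14.1
position: [0.5058, -0.2255, 0.1392]
tool_rot: [1.336, 1.122, -1.336]
ft_force: [-1.9, 2.5, 6.3]
grip_width: 0.245
t 14.1 pos [ 0.5058 -0.2255  0.1392] loc [ 0.001  -0.0983  0.1392] f [-1.9  2.5  6.3] w 21.3 j7 [ 0.81  0.22 -0.49  1.8   0.11  1.15 -1.46]
[[-0.0, 0.985, -0.173], [-0.0, -0.173, -0.985], [-1.0, 0.0, 0.0]]
dark runs [(63, 4), (64, 5), (65, 4), (66, 5), (67, 4), (68, 6), (69, 4), (70, 5), (71, 5), (72, 4), (73, 4), (74, 5), (75, 5), (76, 4), (77, 6), (78, 4), (79, 6), (80, 3), (102, 3), (103, 5), (104, 4), (105, 6), (106, 5), (107, 5), (108, 6), (109, 4), (110, 3)]
```

Opening only to 51 mm blocked part of the trigger's return: the front finger sits at -72 mm, while the free trigger reaches -64. That stroke gave about 6 mm, so the jaw is near 25. This is a handy way to make partial strokes that still end fully squeezed, so I'll repeat it and aim for about 31.

```bash
python3 -m creep '[{"linear":[0,0,0],"twist":[0,0,0],"fingers":-0.2},{"linear":[0,0,0],"twist":[0,0,0],"fingers":-0.2},{"linear":[0,0,0],"twist":[0,0,0],"fingers":-0.2},{"linear":[0,0,0],"twist":[0,0,0],"fingers":-0.2},{"linear":[0,0,0],"twist":[0,0,0],"fingers":-0.2},{"linear":[0,0,0],"twist":[0,0,0],"fingers":-0.2},{"linear":[0,0,0],"twist":[0,0,0],"fingers":-0.2}]'; python3 -c "
from h import *
st();look('13')";  python3 -m creep '[{"linear":[0,0,0],"twist":[0,0,0],"fingers":0.54},{"linear":[0,0,0],"twist":[0,0,0],"fingers":0.54},{"linear":[0,0,0],"twist":[0,0,0],"fingers":0.54},{"linear":[0,0,0],"twist":[0,0,0],"fingers":0.54},{"linear":[0,0,0],"twist":[0,0,0],"fingers":0.54},{"linear":[0,0,0],"twist":[0,0,0],"fingers":0.54},{"linear":[0,0,0],"twist":[0,0,0],"fingers":0.54},{"linear":[0,0,0],"twist":[0,0,0],"fingers":0.54}]' 30; 
python3 - <<'E'
from h import *
st();look('14')
E
```

```text
time: 14.78
position: [0.5058, -0.2252, 0.1382]
tool_rot: [1.335, 1.122, -1.336]
ft_force: [-0.1, 2.2, -0.9]
grip_width: 0.587
t 14.78 pos [ 0.5058 -0.2252  0.1382] loc [ 0.001  -0.0981  0.1382] f [-0.1  2.2 -0.9] w 51.0 j7 [ 0.81  0.22 -0.49  1.8   0.11  1.15 -1.46]
[[-0.0, 0.985, -0.172], [-0.0, -0.172, -0.985], [-1.0, -0.0, 0.0]]
dark runs [(63, 3), (64, 5), (65, 4), (66, 6), (67, 4), (68, 5), (69, 3), (70, 5), (71, 4), (72, 6), (73, 6), (74, 3), (75, 5), (76, 6), (77, 4), (78, 5), (79, 5), (80, 2), (102, 4), (103, 4), (104, 5), (105, 4), (106, 4), (107, 6), (108, 7), (109, 2), (110, 2)]
time: 15.55
position: [0.5062, -0.2255, 0.1394]
tool_rot: [1.335, 1.121, -1.335]
ft_force: [-2.1, 3.3, 6.4]
grip_width: 0.242
t 15.55 pos [ 0.5062 -0.2255  0.1394] loc [ 0.0014 -0.0983  0.1394] f [-2.1  3.3  6.4] w 21.0 j7 [ 0.81  0.22 -0.49  1.8   0.11  1.15 -1.46]
[[0.001, 0.985, -0.172], [-0.001, -0.172, -0.985], [-1.0, 0.001, 0.001]]
dark runs [(69, 2), (70, 6), (71, 5), (72, 5), (73, 4), (74, 5), (75, 5), (76, 6), (77, 6), (78, 4), (79, 6), (80, 3), (81, 6), (82, 3), (83, 6), (84, 2), (85, 7), (86, 2), (105, 3), (106, 4), (107, 4), (108, 6), (109, 3), (110, 6), (111, 3), (112, 8), (113, 2)]
```

View pics/cs14.png

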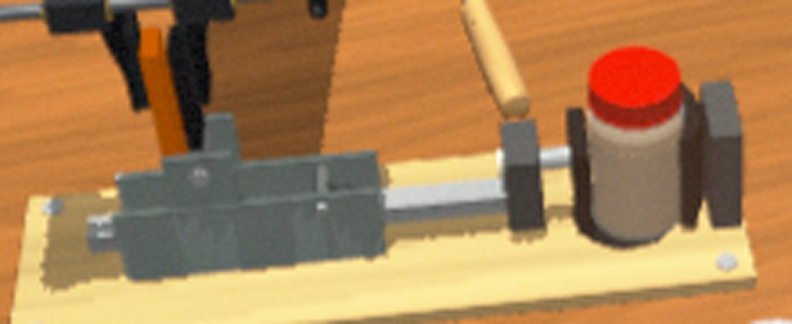

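View pics/w14.png

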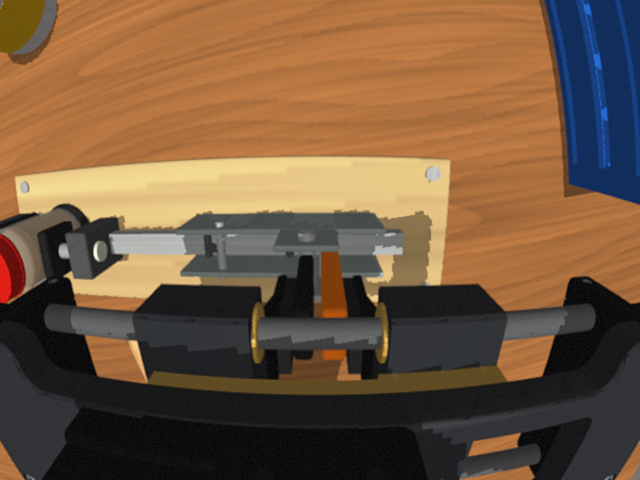

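View pics/cs13.png

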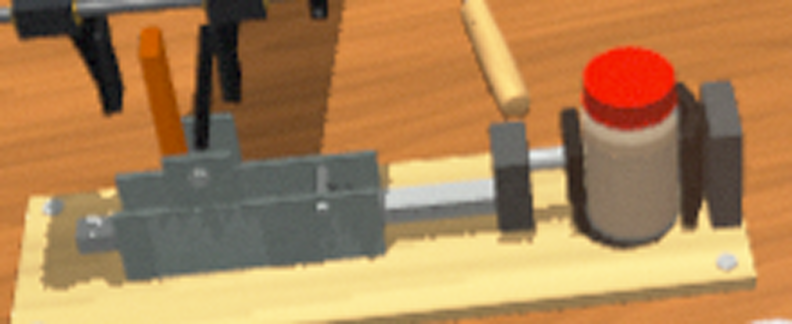

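The white stem end now shows behind the head (wrist (100,250)). The jar is seated against the V, with the plunger at about 2.5–3 mm. One more roughly 5.8 mm stroke should land mid-green. I'll squeeze in two parts and check in between.

```bash
python3 -m creep '[{"linear":[0,0,0],"twist":[0,0,0],"fingers":-0.17},{"linear":[0,0,0],"twist":[0,0,0],"fingers":-0.17},{"linear":[0,0,0],"twist":[0,0,0],"fingers":-0.17},{"linear":[0,0,0],"twist":[0,0,0],"fingers":-0.17},{"linear":[0,0,0],"twist":[0,0,0],"fingers":-0.17},{"linear":[0,0,0],"twist":[0,0,0],"fingers":-0.17},{"linear":[0,0,0],"twist":[0,0,0],"fingers":-0.17}]'; python3 -c "
from h import *
st();look('15')";  python3 -m creep '[{"linear":[0,0,0],"twist":[0,0,0],"fingers":0.1},{"linear":[0,0,0],"twist":[0,0,0],"fingers":0.25},{"linear":[0,0,0],"twist":[0,0,0],"fingers":0.33},{"linear":[0,0,0],"twist":[0,0,0],"fingers":0.33},{"linear":[0,0,0],"twist":[0,0,0],"fingers":0.33},{"linear":[0,0,0],"twist":[0,0,0],"fingers":0.33}]' 35; 
python3 - <<'E'
from h import *
st();look('16')
w=cv2.imread('pics/w16.png')[180:310,0:200];cv2.imwrite('pics/w16c.png',cv2.resize(w,None,fx=4,fy=4,interpolation=cv2.INTER_CUBIC))
E
```

```text
time: 16.23
position: [0.5055, -0.2252, 0.1381]
tool_rot: [1.335, 1.123, -1.336]
ft_force: [-0.2, 1.7, -1.2]
grip_width: 0.573
t 16.23 pos [ 0.5055 -0.2252  0.1381] loc [ 0.0007 -0.0981  0.1381] f [-0.2  1.7 -1.2] w 49.8 j7 [ 0.81  0.22 -0.49  1.8   0.11  1.15 -1.46]
[[-0.001, 0.985, -0.172], [-0.0, -0.172, -0.985], [-1.0, -0.001, 0.0]]
dark runs [(69, 3), (70, 5), (71, 4), (72, 6), (73, 5), (74, 5), (75, 4), (76, 5), (77, 6), (78, 4), (79, 5), (80, 4), (81, 7), (82, 3), (83, 7), (84, 3), (85, 7), (86, 2), (105, 3), (106, 4), (107, 5), (108, 5), (109, 5), (110, 6), (111, 3), (112, 6), (113, 3)]
time: 16.83
position: [0.5065, -0.2212, 0.1391]
tool_rot: [1.336, 1.128, -1.332]
ft_force: [-0.8, 9.0, 5.8]
grip_width: 0.345
t 16.83 pos [ 0.5065 -0.2212  0.1391] loc [ 0.001  -0.0939  0.1391] f [-0.8  9.   5.8] w 30.0 j7 [ 0.8   0.22 -0.49  1.8   0.11  1.15 -1.46]
[[-0.0, 0.986, -0.169], [0.004, -0.169, -0.986], [-1.0, -0.001, -0.004]]
dark runs [(70, 4), (71, 4), (72, 6), (73, 5), (74, 4), (75, 6), (76, 5), (77, 6), (78, 3), (79, 6), (80, 3), (81, 6), (82, 3), (83, 6), (84, 3), (85, 7), (86, 2), (87, 7), (88, 2), (105, 4), (106, 5), (107, 4), (108, 5), (109, 4), (110, 5), (111, 3), (112, 6), (113, 4)]
```

View pics/cs16.png

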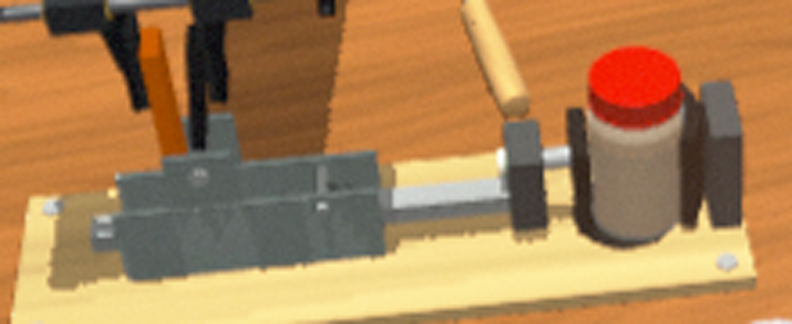

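View pics/w16c.png

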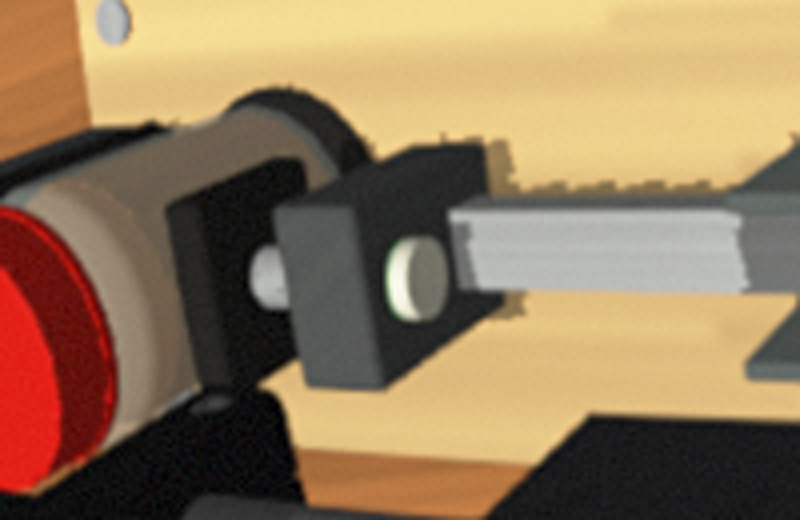

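The enlarged wrist view is clear: the white ring is fully out with a first trace of green at its left edge (crop (392,278)), so the plunger is about 4 mm. The rest of the squeeze adds about 3.5–4 mm. Finishing it.

```bash
python3 -m creep '[{"linear":[0,0,0],"twist":[0,0,0],"fingers":0.42},{"linear":[0,0,0],"twist":[0,0,0],"fingers":0.48},{"linear":[0,0,0],"twist":[0,0,0],"fingers":0.54},{"linear":[0,0,0],"twist":[0,0,0],"fingers":0.54},{"linear":[0,0,0],"twist":[0,0,0],"fingers":0.54},{"linear":[0,0,0],"twist":[0,0,0],"fingers":0.54}]' 35; 
python3 - <<'E'
from h import *
st();look('17')
w=cv2.imread('pics/w17.png')[180:310,0:200];cv2.imwrite('pics/w17c.png',cv2.resize(w,None,fx=4,fy=4,interpolation=cv2.INTER_CUBIC))
E
```

```text
time: 17.43
position: [0.5058, -0.2255, 0.1394]
tool_rot: [1.335, 1.122, -1.336]
ft_force: [-2.7, 1.7, 5.7]
grip_width: 0.242
t 17.43 pos [ 0.5058 -0.2255  0.1394] loc [ 0.0011 -0.0983  0.1394] f [-2.7  1.7  5.7] w 21.0 j7 [ 0.81  0.22 -0.49  1.8   0.11  1.15 -1.46]
[[0.0, 0.985, -0.173], [-0.001, -0.173, -0.985], [-1.0, 0.0, 0.001]]
dark runs [(74, 5), (75, 6), (76, 4), (77, 6), (78, 3), (79, 6), (80, 4), (81, 6), (82, 3), (83, 6), (84, 2), (85, 6), (86, 3), (87, 7), (88, 2), (89, 5), (90, 3), (91, 6), (105, 3), (106, 6), (107, 3), (108, 6), (109, 3), (110, 5), (111, 4), (112, 5), (113, 4)]
```

View pics/cs17.png

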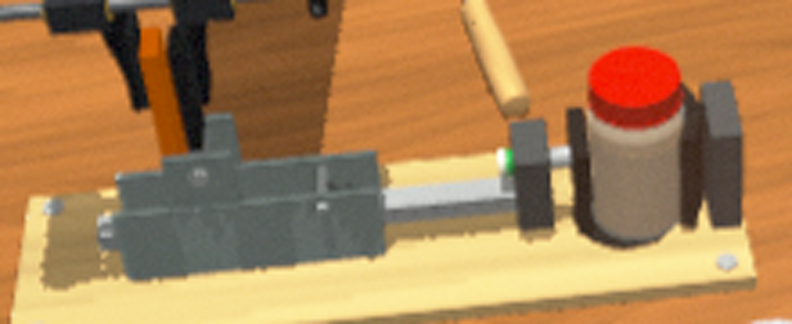

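View pics/w17c.png

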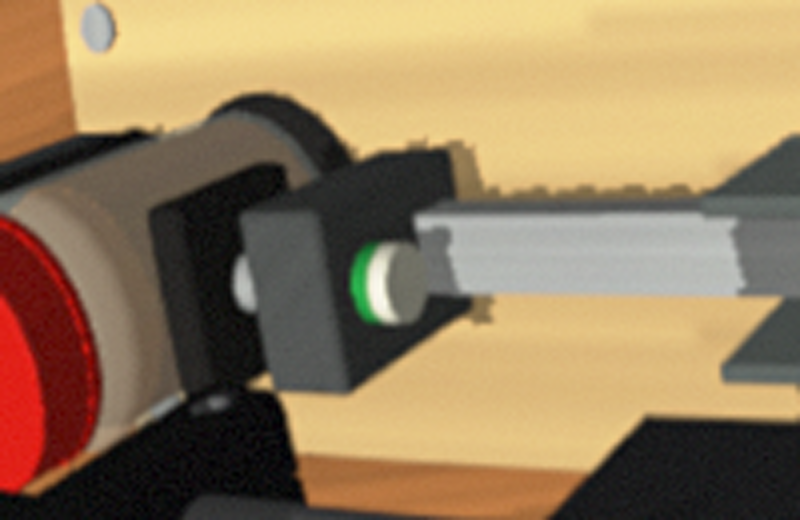

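Green shows at crop (365,283), about as wide as the 4 mm white, so the plunger is about 7.5–8 mm. No red is visible. I'll hold for half a second, check that it stays, and hand in.

```bash
python3 -m creep '[{"linear":[0,0,0],"twist":[0,0,0],"fingers":0.54},{"linear":[0,0,0],"twist":[0,0,0],"fingers":0.54},{"linear":[0,0,0],"twist":[0,0,0],"fingers":0.54},{"linear":[0,0,0],"twist":[0,0,0],"fingers":0.54},{"linear":[0,0,0],"twist":[0,0,0],"fingers":0.54},{"linear":[0,0,0],"twist":[0,0,0],"fingers":0.54}]' 35; 
python3 - <<'E'
from h import *
st();look('18');print(job.close_job())
E
```

```text
time: 18.03
position: [0.5058, -0.2255, 0.1394]
tool_rot: [1.335, 1.122, -1.336]
ft_force: [-2.2, 1.4, 6.2]
grip_width: 0.239
t 18.03 pos [ 0.5058 -0.2255  0.1394] loc [ 0.0011 -0.0983  0.1394] f [-2.2  1.4  6.2] w 20.8 j7 [ 0.81  0.22 -0.49  1.8   0.11  1.15 -1.46]
[[0.0, 0.985, -0.173], [-0.001, -0.173, -0.985], [-1.0, 0.0, 0.001]]
dark runs [(74, 3), (75, 6), (76, 5), (77, 5), (78, 3), (79, 6), (80, 4), (81, 6), (82, 2), (83, 6), (84, 4), (85, 6), (86, 3), (87, 7), (88, 3), (89, 8), (90, 2), (91, 6), (105, 2), (106, 4), (107, 4), (108, 6), (109, 4), (110, 7), (111, 3), (112, 6), (113, 4)]
the job is handed in; nothing more can be done
None
```

View pics/s18.png

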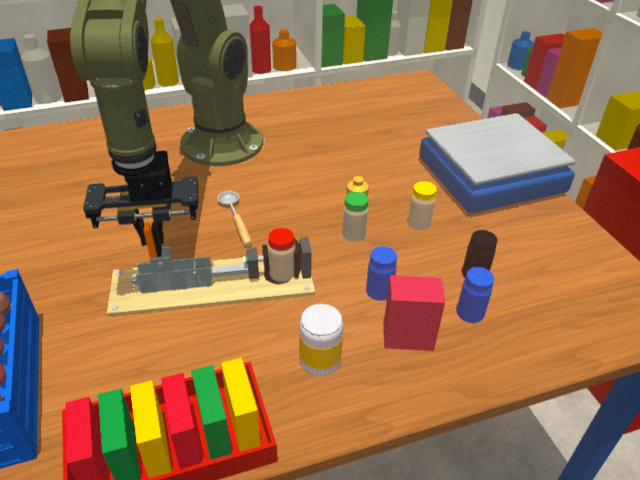

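The red-lidded jar is clasped upright in the clamp, the green band is showing, and the gripper is still holding the trigger fully squeezed. I stood the jar on the disc and let go of it, then pumped the trigger four times and handed in at about 18 s.

- **Green band:** the last close-up shows white and green behind the jaw, with the pad pressed in about 7.5–8 mm and no red visible.
- **Hold:** the gripper opening stayed at about 21 mm and the jaw did not move over the final half second.
- **Forces and surroundings:** the highest wrist force I read was about 13 N. The last scene view shows the other jars and goods standing where they were.
- **What didn't go to plan:** on the second stroke I had not opened the gripper far enough for the trigger to swing fully back, so it advanced only about 6 mm. I then used the same short strokes on purpose to land mid-green.

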